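# Close the gel caster and set its comb height

## Robot

A 6-joint arm with a two-finger parallel gripper is mounted at the origin on the work surface. World frame = base frame: x ahead of the robot, y to its left, z up, the work surface at z = 0. Lengths are in m, angles in degrees, forces in N, time in s.
With the tool pointing down it reaches from about 0.3 to 0.75 m from the base axis. Payload 8.5 kg.
Tool frame: the origin (TCP) lies between the finger pads; the fingertips stand env.finger_overhang ahead of it and the grasp point (between the pads) lies 2 mm behind it (env.finger_overhang is the distance from the TCP to the fingertips, in m); z points along the fingers, y is the line along which they close (so a half turn about z gives the same grasp; the last joint's range is limited). The gripper opens to 85 mm and grips with 20 to 120 N. Pads are 22 mm wide; open, the fingers measure 114 mm over their backs; the gripper's body (76 mm by 85 mm) begins 54 mm behind the grasp point. The pads swing forward as they close: fully open they stand 13 mm farther back than shut.
Start: joints at [54.299, 21.807, 74.336, -0, 83.858, -12.336], TCP at [0.218, 0.505, 0.248] pointing down, gripper open.
Joint ranges: [-178.18, 178.18], [-50.72, 133.34], [12.68, 142.11], [-81.47, 261.47], [9.98, 163.14], [-165.26, 165.26]. Speed limits (degrees/s): [136.94, 136.94, 180, 180, 180, 180].

## Interface

Orientations are given as a 3x3 rotation matrix whose columns are the frame's x, y, z axes.
In Python, from rig import env gives the robot as it stands. The module is installed in compiled form; this text tells all that it offers.
- The arm moves only by the tool jog_arm, never from a script. Its arguments are lists of equal length, an entry for each row: "hand": the finger opening in m, from 0 to 0.0854; "travel": the shift along the world's x, y, z in m, a list of three; "yaw": the turn about the world's z in rad. A call has exactly 5 rows; each row shifts and turns the commanded pose from where the row before left it; what a row does not reach is not made up. A row lasts 1/8 s, in which the tool goes at most 62.5 mm and 10.7 degrees, less where a joint would pass 70% of its speed; a pose out of reach is approached as far as the arm can. A call is refused whole if a number of a shift passes 0.0625 or a number of a turn 0.188, either way. A call with a gripper value outside its range is refused whole. The fingers move at their own pace and stop on an object; "grip_force" is the grip in N (left out, the last holds). Time passes only in rows, so rows that do not move let the fingers close, or fill a call up. It gives the time, the measured TCP pose, the force, the opening and the grip force at its end, in the units of the state.
- env.observe(): the state, without advancing time (a new reading comes with each control period).
- env.get_image(name): name is "side" or "top" or "wrist"; returns the picture (420x560x3 uint8, red, green, blue); there is no depth.
- env.calibration(name): a dict with "fx", "fy", "cx", "cy" (pixels), "position" and "rotation" of the camera in the world; the wrist camera has in their place "hand_eye" (4x4, takes a point from camera to tool coordinates, whose origin is the TCP and whose axes are the flange's). Camera axes: x right, y down, z forward; pixel columns grow to the right and rows downward; lengths in m; the calibration is good to about 2 mm. A picture is of the moment at which its call begins: read the wrist's pose just before it. calibration takes no time and is no camera call.
- env.close_job(): hands the job in; it is judged then, once.
The state is a dict: "time_s": time; "q": joint angles; "qvel": joint speeds; "joint_efforts": joint torques, N m; "position": TCP position; "tool_rot": TCP orientation; "ft_force": force on the tool from outside, world axes, zero at the start; "wrist_torque": the same for the moment, N m; "grip_width": finger opening in m; "gripper_force": force on a finger pad.
Only numpy, scipy, OpenCV 4.12 (cv2) and the standard library are available. Lean on these libraries where they do the work, as an engineer would, in place of code of your own. Each camera call takes 0.05 s, during which the arm holds its last target. There are 200 camera calls.

## Task

Get the gel caster ready for pouring: slide its movable end dam in until it presses the clear gel tray firmly home against the fixed end wall, and leave it closed. Then turn the comb's height screw, the knurled round metal head on top of the bridge, clockwise until the comb seats on the tray floor and the screw stops, and back it off a quarter turn so that the teeth hang just clear. Finish with the screw head still held in the gripper at that setting, so that a colleague can run the lock nut down, and leave the other things on the bench where they are.

Things in the scene. Friction and masses are not known exactly. Their poses are not given: they have to be found in the camera images.
- caster: gel caster fixed to the bench: white base plate 280 x 160 mm, top face 22 mm above the bench, on three small levelling screws with black caps (not part of the job). Origin on the bench under it, z up, +x points from the movable dam to the grey fixed end wall (rubber inner face at x = 105 mm, wall top 54 mm high). Guide rails 32 mm high, inner faces at y = -54 and 54 mm
- bridge_top (a point): middle of the top face of the aluminium bridge that crosses over the tray along the caster's y: bar 24 mm wide, 158 mm long, top 82 mm above the bench, at x = 75 mm in the caster's frame. Two thin guide pins stand 6 to 8 mm above it, 32 mm either side of its middle
- tray: loose clear acrylic gel tray, 100 mm long (caster x) x 104 mm wide, floor 5 mm, two side walls 25 mm high, ends open, 0.1 kg, lying on the base plate between the rails. Origin under its centre, axes as the caster's. Starts 3 to 10 mm short of the fixed end wall; home against it, its origin is at x = 55 mm in the caster's frame
- dam (a joint): opening of the grey movable end dam, a wall with a rubber gasket face towards the tray, on a foot that slides along the caster's x: m, 0 when the tray is home and the gasket meets it, grows as the dam is drawn back (towards the caster's -x). Starts 35 to 60 mm open; about 2 N of friction, stays where it is left
- dam_tab (a point): point in the dam's upright pull tab, 10 mm below its top edge, at mid-width and mid-thickness, 74 mm above the bench. Tab 10 mm thick along the caster's x, 40 mm wide along its y, 55 mm behind the gasket face; in front of it the foot is 35 mm and the gasket wall 55 mm above the bench. Axes as the caster's
- screw (a joint): turn of the comb height screw: rad, 0 when the comb is seated on the tray floor (hard stop), grows as the screw is turned anticlockwise seen from above (backed off, comb up). Right-hand thread, 3 mm per turn, head and comb rise and sink together; friction about 0.04 N m, stays where it is left. Starts 1.9 to 3.6 rad from the seat
- screw_head (a point): point on the vertical axis of the screw's round knurled aluminium head (35 mm across, 22 mm tall, slotted top), 10 mm below its top, 110 mm above the bench when the comb is seated; turns with the head. Brass lock nut, 24 mm across, from 15 mm below this point; bridge top 28 mm below it when seated. Can be gripped from above at any yaw
- spare_comb: white plastic gel comb lying flat with its black spine, 126 x 44 x 10 mm; origin under its middle. Bystander: leave alone
- pipette: white hand pipette lying on the bench, about 235 mm long, 30 mm high, its shaft along its x axis; origin under its middle. Bystander: leave alone
- tube_rack: orange microtube rack, 76 x 116 x 40 mm with small tubes in it; origin under its centre. Bystander: leave alone
- tip_box: pipette tip box, blue with a clear lid, 85 x 122 x 75 mm; origin under its centre. Bystander: leave alone
- pcr_rack: low closed tube box with a green lid, 84 x 139 x 44 mm; origin under its centre. Bystander: leave alone
- bottle: glass reagent bottle with a blue cap, 72 mm across, 140 mm tall; origin under its centre. Bystander: leave alone
- beaker: glass beaker, 70 mm across, 85 mm tall; origin under its centre. Bystander: leave alone
There are look-alikes about, which are no part of the job. What is meant by the tray is not black or pink, and is the larger of those in its own colour.

How it is judged:
By the outcome, as a careful person would: the job done as asked, in the order asked, and still so for the second after the job is handed in, while the arm keeps its last pose, push and grip.
It also fails if it takes over 64 s, if anything falls off the work surface, if the arm or the gripper's body presses on something with over 40 N, if the wrist force passes 120 N, or if a joint passes its speed limit or range.

## Working session

There is one attempt and no reset: what is moved stays moved. The work goes in short steps, Python scripts to look and compute and a tool call to move; the robot and the scene stay as the last step left them, time stands still between calls to the robot, and variables do not carry over. Pictures are saved under pics/ and viewed, at most 10 in all, crops included, and the job is handed in when it is done.

Besides the shell and the picture viewer there is one more tool, called after "Request:" by a JSON object that holds its "name" and its "arguments". jog_arm: Moves the arm, as the interface text tells. Its arguments: {"type":"object","properties":{"hand":{"type":"array"},"travel":{"type":"array"},"yaw":{"type":"array"},"grip_force":{"type":"number"}},"required":["hand","travel","yaw"]}

```bash
mkdir -p pics
python3 - <<'E'
from rig import env
import cv2,numpy as np
np.set_printoptions(precision=4,suppress=True)
for n in("top","side"):
    im=env.get_image(n); cv2.imwrite(f"pics/{n}0.png",cv2.resize(im[:,:,::-1],(800,600),interpolation=cv2.INTER_CUBIC))
    np.save(f"pics/{n}0.npy",im)
    print(n,env.calibration(n))
print(env.calibration("wrist"),env.finger_overhang)
o=env.observe();print(o)
E
```

```text
top {'fx': 442.796070628942, 'fy': 442.796070628942, 'cx': 280.3095743064255, 'cy': 218.0252915085865, 'position': array([0.2838, 0.0047, 1.3017]), 'rotation': array([[-0.0036, -0.9795,  0.2016],
       [-1.    ,  0.0024, -0.0062],
       [ 0.0056, -0.2016, -0.9795]])}
side {'fx': 444.9811766370065, 'fy': 444.9811766370065, 'cx': 279.8723078220039, 'cy': 203.70419361995945, 'position': array([ 0.2552, -0.8954,  0.9238]), 'rotation': array([[ 0.9559, -0.1874,  0.2263],
       [-0.2938, -0.6266,  0.7218],
       [ 0.0065, -0.7564, -0.654 ]])}
{'fx': 303.518130609913, 'fy': 303.518130609913, 'cx': 279.5478246984961, 'cy': 214.11544037648378, 'hand_eye': array([[ 0.0002, -0.9488, -0.3159,  0.0801],
       [ 1.    ,  0.0002, -0.0001, -0.0007],
       [ 0.0001, -0.3159,  0.9488, -0.1261],
       [ 0.    ,  0.    ,  0.    ,  1.    ]])} 0.017
{'time_s': 0.1, 'q': array([ 54.2978,  21.8358,  74.3787,  -0.0009,  83.8569, -12.3365]), 'qvel': array([-0.0038,  0.0001, -0.1868, -0.0177, -0.0131, -0.0733]), 'joint_efforts': array([  0.0028, -44.9219, -23.1658,  -0.0002,   0.0037,   0.    ]), 'position': array([0.218 , 0.5047, 0.2478]), 'tool_rot': array([[-0.918 ,  0.3966, -0.0007],
       [ 0.3966,  0.918 , -0.001 ],
       [ 0.0003, -0.0012, -1.    ]]), 'ft_force': array([-0.3152,  0.4015, -0.1719]), 'wrist_torque': array([-0.0223,  0.0247, -0.0222]), 'gripper_force': 0.0, 'grip_width': 0.08526772624405168}
```

View pics/top0.png

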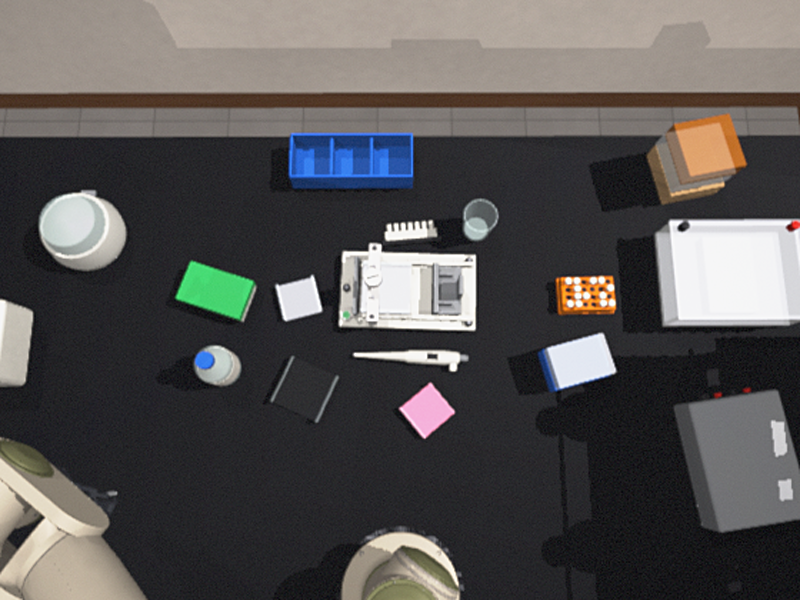

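View pics/side0.png

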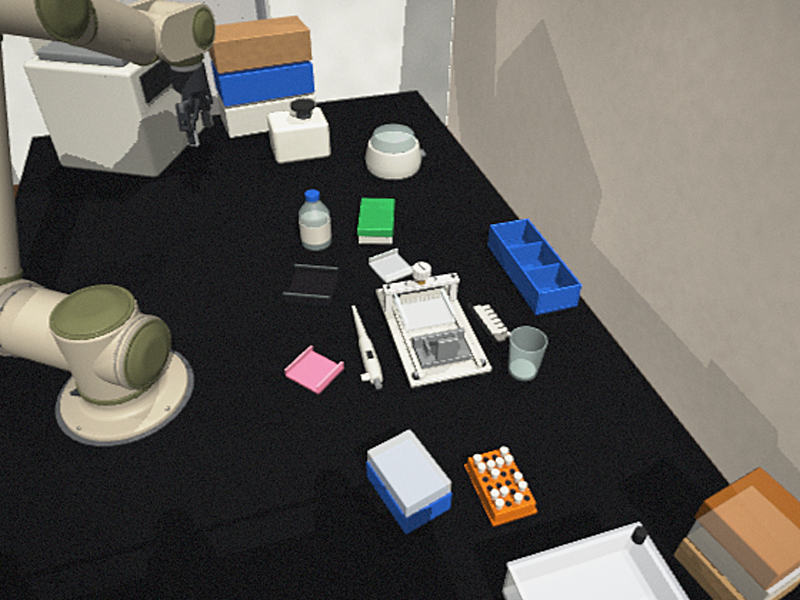

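The top view shows the caster at about (340-476, 250-330), with the screw head near (372,280) and the dam near (447,288); the caster's +x points left in the image (world +y). The small clear tray at (298,298) is a look-alike. Next I'll take an enlarged crop.

Run:
```python
import cv2,numpy as np
a=np.load("pics/top0.npy")[168:240,230:340,::-1]
cv2.imwrite("pics/c1.png",cv2.resize(a,None,fx=7,fy=7,interpolation=cv2.INTER_CUBIC))
```

```text
(no output)
```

View pics/c1.png

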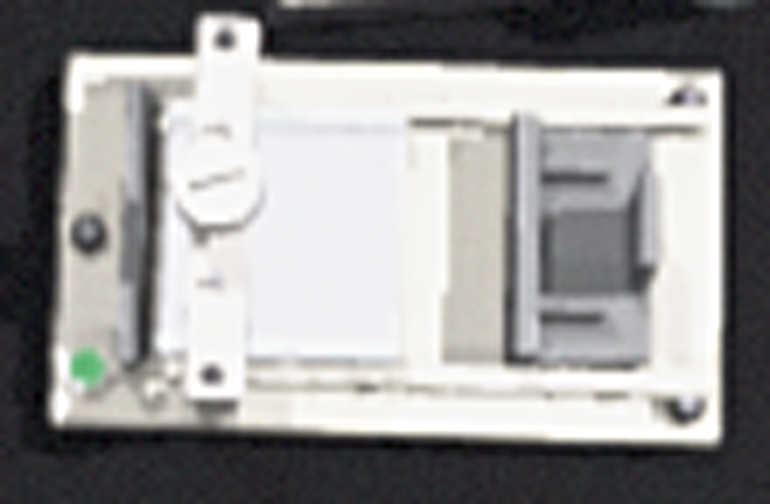

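```bash
cat > h.py <<'E'
import numpy as np
from rig import env
np.set_printoptions(precision=4,suppress=True)
def ray(cal,u,v,z,R=None,p=None):
    R=cal["rotation"] if R is None else R; p=cal["position"] if p is None else p
    d=R@np.array([(u-cal["cx"])/cal["fx"],(v-cal["cy"])/cal["fy"],1]); return p+d*(z-p[2])/d[2]
def wristcal(o):
    c=env.calibration("wrist"); H=c["hand_eye"]
    return c,o["tool_rot"]@H[:3,:3],o["position"]+o["tool_rot"]@H[:3,3]
E
python3 - <<'E'
from h import *
c=env.calibration("top")
def P(u,v,z): return ray(c,230+(u+.5)/7-.5,168+(v+.5)/7-.5,z)
for n,u,v,z in [("c",68,57,.022),("c",722,70,.022),("c",720,442,.022),("c",55,425,.022),("br",230,16,.082),("br",213,402,.082),("head",218,180,.121),("tab",650,168,.084),("tab",660,265,.084),("wallTop far",515,116,.055),("wall near",512,362,.055)]: print(n,P(u,v,z))
E
```

```text
c [0.6774 0.1195 0.022 ]
c [ 0.6711 -0.1616  0.022 ]
c [ 0.5088 -0.1563  0.022 ]
c [0.5167 0.1226 0.022 ]
br [0.6764 0.0479 0.082 ]
br [0.515 0.054 0.082]
head [0.5965 0.0509 0.121 ]
tab [ 0.611  -0.1231  0.084 ]
tab [ 0.5705 -0.1262  0.084 ]
wallTop far [ 0.6413 -0.0703  0.055 ]
wall near [ 0.5365 -0.0676  0.055 ]
```

Request:
{"name": "jog_arm", "arguments": {"hand": [0.04, 0.04, 0.04, 0.04, 0.04], "travel": [[0.03, -0.048, 0], [0.03, -0.048, 0], [0.03, -0.048, 0], [0.03, -0.048, 0], [0.03, -0.048, 0]], "yaw": [0.038, 0.038, 0.038, 0.038, 0.038]}}

```text
time_s: 0.72
position: [0.3687, 0.2632, 0.2482]
tool_rot: [[-0.977, 0.215, -0.0], [0.215, 0.977, -0.0], [0.0, -0.0, -1.0]]
ft_force: [0.4, 0.1, -0.5]
grip_width: 0.04
gripper_force: 0.0
```

Request:
{"name": "jog_arm", "arguments": {"hand": [0.04, 0.04, 0.04, 0.04, 0.04], "travel": [[0.03, -0.048, 0], [0.03, -0.048, 0], [0.03, -0.048, 0], [0.03, -0.048, 0], [0.03, -0.048, 0]], "yaw": [0.038, 0.038, 0.038, 0.038, 0.038]}}

```text
time_s: 1.35
position: [0.5187, 0.0231, 0.2481]
tool_rot: [[-1.0, 0.027, -0.0], [0.027, 1.0, 0.0], [0.0, 0.0, -1.0]]
ft_force: [0.2, 0.9, 0.2]
grip_width: 0.0401
gripper_force: 0.0
```

Request:
{"name": "jog_arm", "arguments": {"hand": [0.04, 0.04, 0.04, 0.04, 0.04], "travel": [[0.024, -0.05, -0.01], [0.024, -0.05, -0.01], [0.024, -0.049, -0.01], [0, 0, 0], [0, 0, 0]], "yaw": [0, 0, 0, 0, 0]}}

```text
time_s: 1.98
position: [0.5898, -0.1237, 0.218]
tool_rot: [[-1.0, 0.028, -0.001], [0.028, 1.0, 0.001], [0.001, 0.001, -1.0]]
ft_force: [-1.0, 0.0, -0.0]
grip_width: 0.0399
gripper_force: 0.0
```

Run:
```python
from h import *
import cv2
o=env.observe(); im=env.get_image("wrist")
print(o["position"],o["tool_rot"],o["q"],o["time_s"],o["grip_width"])
np.savez("pics/w1.npz",im=im,p=o["position"],R=o["tool_rot"])
cv2.imwrite("pics/w1.png",cv2.resize(im[:,:,::-1],(800,600),interpolation=cv2.INTER_CUBIC))
```

```text
[ 0.5898 -0.1237  0.218 ] [[-0.9996  0.0279 -0.0008]
 [ 0.0279  0.9996  0.0006]
 [ 0.0008  0.0006 -1.    ]] [ -23.0964   28.3827   68.466     0.0146   83.2092 -111.4989] 1.975 0.03989645555003993
```

View pics/w1.png

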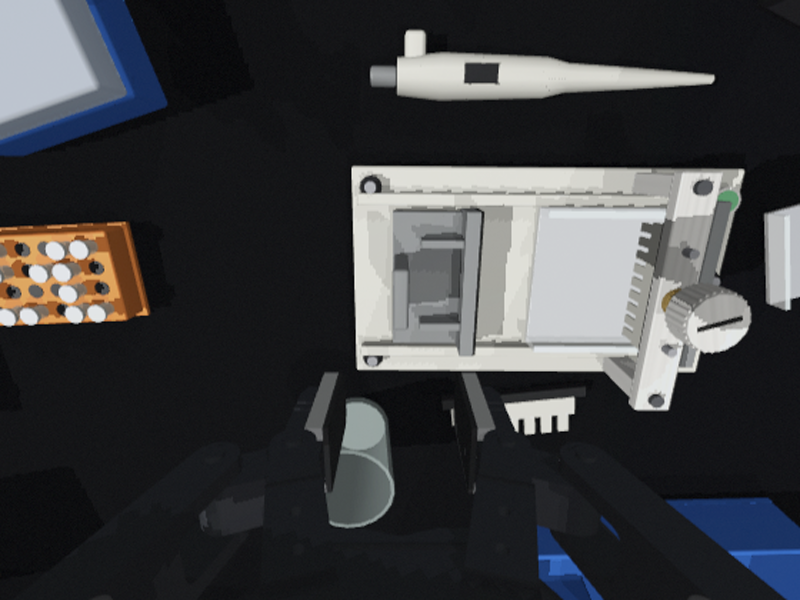

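The wrist view shows the tab's top strip at about (394-408, 257-342), the gasket wall at (470,280), and the screw head's top face centred at about (719,326).

Run:
```python
from h import *
d=np.load("pics/w1.npz"); o={"position":d["p"],"tool_rot":d["R"]}
c,R,p=wristcal(o)
for n,u,v,z in [("tab",401,257,.084),("tab",401,342,.084),("tabL",394,300,.084),("tabR",408,300,.084),("head",719,326,.121),("wall",483,210,.055),("wall",475,354,.055),("br",702,172,.082),("br",650,411,.082),("trayrear",530,300,.027),("c",352,167,.022),("c",357,370,.022),("c",744,170,.022)]:
    print(n,ray(c,u*.7,v*.7,z,R,p))
```

```text
tab [ 0.5644 -0.123   0.084 ]
tab [ 0.6206 -0.1245  0.084 ]
tabL [ 0.5918 -0.1282  0.084 ]
tabR [ 0.592  -0.1194  0.084 ]
head [0.6001 0.0512 0.121 ]
wall [ 0.5408 -0.0686  0.055 ]
wall [ 0.6439 -0.071   0.055 ]
br [0.5198 0.0522 0.082 ]
br [0.678  0.0466 0.082 ]
trayrear [ 0.6127 -0.0251  0.027 ]
c [ 0.5119 -0.1561  0.022 ]
c [ 0.671  -0.1619  0.022 ]
c [0.5216 0.1218 0.022 ]
```

Request:
{"name": "jog_arm", "arguments": {"hand": [0.04, 0.04, 0.04, 0.04, 0.04], "travel": [[0.002, 0, -0.05], [0, 0, -0.05], [0, 0, -0.03], [0, 0, -0.015], [0, 0, 0]], "yaw": [0, 0, 0, 0, 0]}}

```text
time_s: 2.65
position: [0.5921, -0.1235, 0.0735]
tool_rot: [[-1.0, 0.027, -0.0], [0.027, 1.0, 0.0], [0.0, 0.0, -1.0]]
ft_force: [-0.1, -0.4, 1.0]
grip_width: 0.04
gripper_force: 0.0
```

Request:
{"name": "jog_arm", "arguments": {"hand": [0.0, 0.0, 0.0, 0.0, 0.0], "travel": [[0, 0, 0], [0, 0, 0], [0, 0, 0], [0, 0, 0], [0, 0, 0]], "yaw": [0, 0, 0, 0, 0], "grip_force": 30}}

```text
time_s: 3.28
position: [0.5927, -0.1242, 0.0748]
tool_rot: [[-1.0, 0.028, 0.002], [0.028, 1.0, -0.001], [-0.003, -0.0, -1.0]]
ft_force: [-1.0, 1.3, 6.1]
grip_width: 0.0094
gripper_force: 32.6
```

Request:
{"name": "jog_arm", "arguments": {"hand": [0.0, 0.0, 0.0, 0.0, 0.0], "travel": [[0.0003, 0.01, 0], [0.0003, 0.01, 0], [0.0003, 0.01, 0], [0.0002, 0.006, 0], [0, 0, 0]], "yaw": [0, 0, 0, 0, 0]}}

```text
time_s: 3.9
position: [0.594, -0.0879, 0.0748]
tool_rot: [[-1.0, 0.028, 0.003], [0.028, 1.0, -0.0], [-0.003, -0.0, -1.0]]
ft_force: [0.4, 2.6, 6.8]
grip_width: 0.0091
gripper_force: 32.6
```

Request:
{"name": "jog_arm", "arguments": {"hand": [0.0, 0.0, 0.0, 0.0, 0.0], "travel": [[0, 0.002, 0], [0, 0.002, 0], [0, 0.002, 0], [0, 0.002, 0], [0, 0, 0]], "yaw": [0, 0, 0, 0, 0]}}

```text
time_s: 4.53
position: [0.5942, -0.0806, 0.0748]
tool_rot: [[-1.0, 0.028, 0.004], [0.028, 1.0, -0.001], [-0.004, -0.001, -1.0]]
ft_force: [0.8, -1.0, 5.4]
grip_width: 0.0094
gripper_force: 32.4
```

Request:
{"name": "jog_arm", "arguments": {"hand": [0.0, 0.0, 0.0, 0.0, 0.0], "travel": [[0, 0.001, 0], [0, 0.001, 0], [0, 0.001, 0], [0, 0.001, 0], [0, 0, 0]], "yaw": [0, 0, 0, 0, 0]}}

```text
time_s: 5.15
position: [0.5944, -0.0769, 0.0748]
tool_rot: [[-1.0, 0.028, 0.004], [0.028, 1.0, -0.002], [-0.004, -0.002, -1.0]]
ft_force: [1.5, -1.6, 5.1]
grip_width: 0.0096
gripper_force: 32.4
```

Request:
{"name": "jog_arm", "arguments": {"hand": [0.0, 0.0, 0.0, 0.0, 0.0], "travel": [[0, 0.001, 0], [0, 0.001, 0], [0, 0, 0], [0, 0, 0], [0, 0, 0]], "yaw": [0, 0, 0, 0, 0]}}

```text
time_s: 5.78
position: [0.5945, -0.0749, 0.0748]
tool_rot: [[-1.0, 0.028, 0.004], [0.028, 1.0, -0.002], [-0.004, -0.002, -1.0]]
ft_force: [2.7, -2.1, 5.0]
grip_width: 0.0094
gripper_force: 32.4
```

Request:
{"name": "jog_arm", "arguments": {"hand": [0.0, 0.0, 0.0, 0.0, 0.0], "travel": [[0, 0.001, 0], [0, 0.001, 0], [0, 0, 0], [0, 0, 0], [0, 0, 0]], "yaw": [0, 0, 0, 0, 0]}}

```text
time_s: 6.4
position: [0.5945, -0.0739, 0.0748]
tool_rot: [[-1.0, 0.029, 0.004], [0.029, 1.0, -0.003], [-0.004, -0.003, -1.0]]
ft_force: [1.5, -6.9, 4.4]
grip_width: 0.0095
gripper_force: 32.3
```

Request:
{"name": "jog_arm", "arguments": {"hand": [0.0, 0.0, 0.0, 0.0, 0.0], "travel": [[0, 0.001, 0], [0, 0.001, 0], [0, 0, 0], [0, 0, 0], [0, 0, 0]], "yaw": [0, 0, 0, 0, 0]}}

```text
time_s: 7.02
position: [0.5945, -0.0738, 0.0749]
tool_rot: [[-1.0, 0.029, 0.004], [0.029, 1.0, -0.006], [-0.004, -0.006, -1.0]]
ft_force: [1.1, -17.5, 3.8]
grip_width: 0.0092
gripper_force: 32.3
```

Request:
{"name": "jog_arm", "arguments": {"hand": [0.0, 0.0, 0.0, 0.0, 0.0], "travel": [[0, 0.001, 0], [0, 0, 0], [0, 0, 0], [0, 0, 0], [0, 0, 0]], "yaw": [0, 0, 0, 0, 0]}}

```text
time_s: 7.65
position: [0.5945, -0.0737, 0.0749]
tool_rot: [[-1.0, 0.029, 0.004], [0.029, 1.0, -0.008], [-0.004, -0.008, -1.0]]
ft_force: [-0.9, -21.6, 3.4]
grip_width: 0.0096
gripper_force: 32.6
```

Request:
{"name": "jog_arm", "arguments": {"hand": [0.035, 0.035, 0.035, 0.035, 0.035], "travel": [[0, 0, 0], [0, 0, 0], [0, 0, 0], [0, 0, 0.02], [0, 0, 0.05]], "yaw": [0, 0, 0, 0, 0]}}

```text
time_s: 8.28
position: [0.5922, -0.0685, 0.1421]
tool_rot: [[-1.0, 0.027, -0.005], [0.027, 1.0, 0.002], [0.005, 0.002, -1.0]]
ft_force: [1.3, -0.1, -0.1]
grip_width: 0.0351
gripper_force: 0.0
```

Request:
{"name": "jog_arm", "arguments": {"hand": [0.06, 0.06, 0.06, 0.06, 0.06], "travel": [[0, 0, 0.06], [0, 0.02, 0.02], [0, 0, 0], [0, 0, 0], [0, 0, 0]], "yaw": [0.05, 0.16, 0, 0, 0]}}

```text
time_s: 8.9
position: [0.5929, -0.0495, 0.2218]
tool_rot: [[-0.984, -0.179, -0.003], [-0.179, 0.984, 0.001], [0.003, 0.001, -1.0]]
ft_force: [0.3, -0.1, 0.3]
grip_width: 0.0601
gripper_force: 0.0
```

Run:
```python
from h import *
import cv2
o=env.observe(); im=env.get_image("wrist")
print(o["position"],o["tool_rot"],o["q"],o["time_s"],o["grip_width"])
np.savez("pics/w2.npz",im=im,p=o["position"],R=o["tool_rot"])
cv2.imwrite("pics/w2.png",cv2.resize(im[:,:,::-1],(800,600),interpolation=cv2.INTER_CUBIC))
```

```text
[ 0.5929 -0.0495  0.2218] [[-0.9838 -0.1791 -0.0027]
 [-0.1791  0.9838  0.0006]
 [ 0.0025  0.0011 -1.    ]] [ -16.1647   27.4929   69.3884   -0.0076   83.2778 -116.4833] 8.9 0.06012355880820859
```

View pics/w2.png

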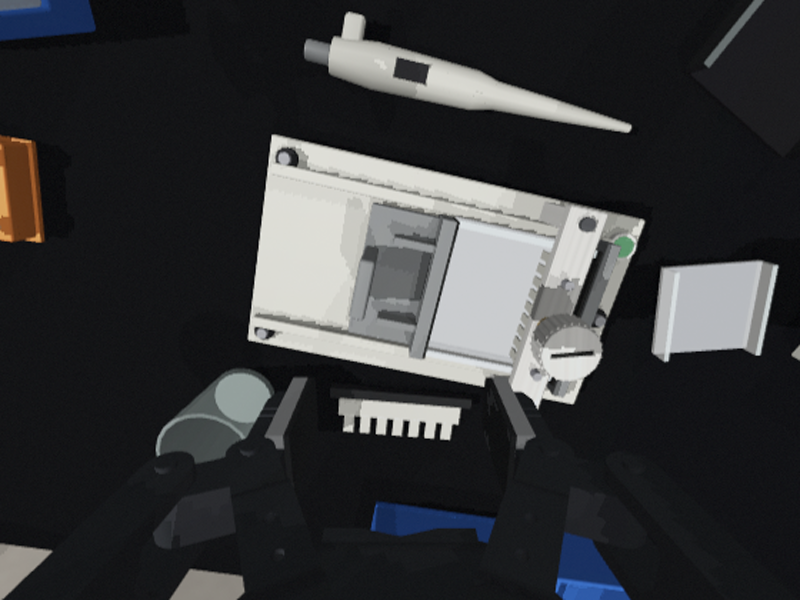

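The dam's gasket now sits against the tray's rear edge at about (440,290), and the head's top face is centred at about (570,355).

Run:
```python
from h import *
d=np.load("pics/w2.npz"); o={"position":d["p"],"tool_rot":d["R"]}
c,R,p=wristcal(o)
for n,u,v,z in [("head",570,355,.121),("slot",551,357,.121),("slot",592,352,.121),("tab",363,262,.084),("tab",363,318,.084),("pin",537,374,.089),("pin",569,285,.089)]:
    print(n,ray(c,u*.7,v*.7,z,R,p))
```

```text
head [0.5993 0.0499 0.121 ]
slot [0.6025 0.0396 0.121 ]
slot [0.5953 0.0618 0.121 ]
tab [ 0.5755 -0.0767  0.084 ]
tab [ 0.612 -0.071  0.084]
pin [0.6285 0.0488 0.089 ]
pin [0.5658 0.0513 0.089 ]
```

Request:
{"name": "jog_arm", "arguments": {"hand": [0.06, 0.06, 0.06, 0.06, 0.06], "travel": [[0.003, 0.05, 0], [0.0025, 0.05, 0], [0, 0, -0.04], [0, 0, -0.02], [0, 0, 0]], "yaw": [0, 0, 0, 0, 0]}}

```text
time_s: 9.57
position: [0.598, 0.0507, 0.1615]
tool_rot: [[-0.984, -0.18, -0.004], [-0.18, 0.984, 0.0], [0.004, 0.001, -1.0]]
ft_force: [0.1, -0.7, 1.4]
grip_width: 0.0599
gripper_force: 0.0
```

Request:
{"name": "jog_arm", "arguments": {"hand": [0.06, 0.06, 0.06, 0.06, 0.06], "travel": [[0, 0, -0.025], [0, 0, -0.015], [0, 0, -0.008], [0, 0, 0], [0, 0, 0]], "yaw": [0, 0, 0, 0, 0]}}

```text
time_s: 10.2
position: [0.5991, 0.0508, 0.1161]
tool_rot: [[-0.983, -0.181, 0.001], [-0.181, 0.983, -0.0], [-0.001, -0.0, -1.0]]
ft_force: [0.0, 0.0, 0.5]
grip_width: 0.0601
gripper_force: 0.0
```

Request:
{"name": "jog_arm", "arguments": {"hand": [0.03, 0.03, 0.03, 0.03, 0.03], "travel": [[0, 0, 0], [0, 0, 0], [0, 0, 0], [0, 0, 0], [0, 0, 0]], "yaw": [0, 0, 0, 0, 0], "grip_force": 40}}

```text
time_s: 10.82
position: [0.5989, 0.0512, 0.116]
tool_rot: [[-0.983, -0.181, 0.001], [-0.181, 0.983, 0.0], [-0.001, 0.0, -1.0]]
ft_force: [-0.7, 2.5, 6.3]
grip_width: 0.0335
gripper_force: 39.5
```

```bash
cat > s.py <<'E'
from h import *
o=env.observe();R=o["tool_rot"]
print(o["time_s"],o["position"],"yaw",np.arctan2(R[1,1],R[0,1]),"q",o["q"],"F",o["ft_force"],"T",o["wrist_torque"],o["grip_width"],o["gripper_force"])
E
python3 s.py
```

```text
10.825 [0.5989 0.0512 0.116 ] yaw 1.7531011730138266 q [  -6.3996   33.66     77.0988    0.0267   69.1853 -106.8544] F [-0.6847  2.49    6.3414] T [ 0.4001  0.2749 -0.0451] 0.03348366863945095 39.50055956840515
```

Request:
{"name": "jog_arm", "arguments": {"hand": [0.03, 0.03, 0.03, 0.03, 0.03], "travel": [[0, 0, -0.0001], [0, 0, -0.0001], [0, 0, -0.0001], [0, 0, -0.0001], [0, 0, -0.0001]], "yaw": [-0.1, -0.15, -0.15, -0.15, -0.1]}}

```text
time_s: 11.45
position: [0.5988, 0.0505, 0.1157]
tool_rot: [[-0.891, 0.454, 0.001], [0.454, 0.891, -0.001], [-0.001, -0.001, -1.0]]
ft_force: [-3.1, -1.0, 7.4]
grip_width: 0.0333
gripper_force: 39.7
```

```bash
python3 s.py
```

```text
11.45 [0.5988 0.0505 0.1157] yaw 1.0992722838158215 q [ -6.4374  33.6779  77.1275  -0.0577  69.1383 -69.4005] F [-3.1078 -0.9817  7.4475] T [-0.2473  0.4661  0.0969] 0.033338020077375206 39.727272391319275
```

Request:
{"name": "jog_arm", "arguments": {"hand": [0.03, 0.03, 0.03, 0.03, 0.03], "travel": [[0, 0, -0.0001], [0, 0, -0.0001], [0, 0, -0.0001], [0, 0, 0], [0, 0, -0.0001]], "yaw": [-0.15, -0.15, -0.15, -0.15, -0.15]}}

```text
time_s: 12.08
position: [0.5982, 0.0499, 0.1153]
tool_rot: [[-0.341, 0.94, -0.001], [0.94, 0.341, -0.002], [-0.002, -0.002, -1.0]]
ft_force: [-5.8, -3.5, 9.1]
grip_width: 0.0334
gripper_force: 40.0
```

```bash
python3 s.py
python3 - <<'E'
from h import *
import cv2
im=env.get_image("wrist")
cv2.imwrite("pics/w3.png",cv2.resize(im[:,:,::-1],(800,600),interpolation=cv2.INTER_CUBIC))
E
```

```text
12.075 [0.5982 0.0499 0.1153] yaw 0.34814776592946206 q [ -6.4664  33.6842  77.1942  -0.1304  69.1576 -26.3674] F [-5.8413 -3.4755  9.0593] T [-0.7114  1.0553  0.0221] 0.03337507618369821 39.98795449733734
```

View pics/w3.png

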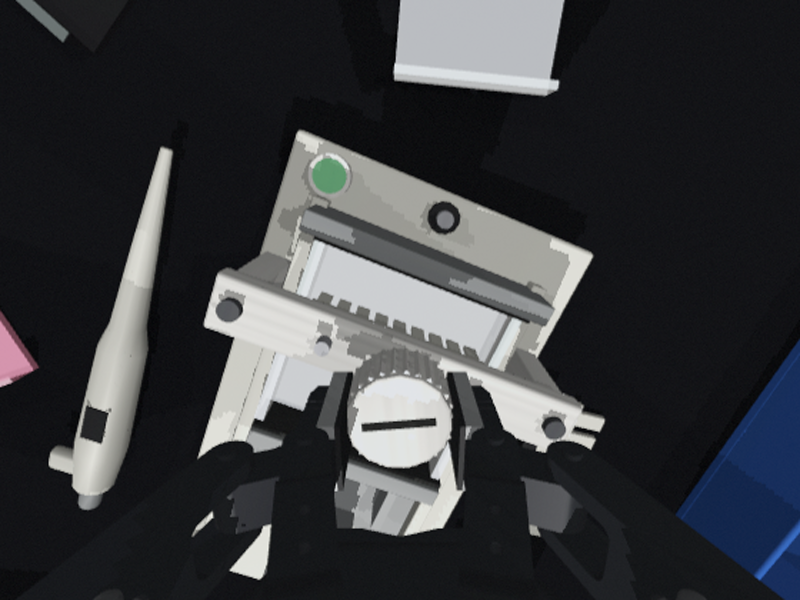

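The slot is turning with the gripper, and the tray meets the fixed wall. I'll recentre by a fraction of a millimetre and keep turning towards the stop.

Request:
{"name": "jog_arm", "arguments": {"hand": [0.03, 0.03, 0.03, 0.03, 0.03], "travel": [[-0.0007, -0.0006, 0], [0, 0, 0], [0, 0, 0], [0, 0, 0], [0, 0, 0]], "yaw": [-0.1, -0.1, -0.1, -0.1, 0]}}

```text
time_s: 12.75
position: [0.5976, 0.0497, 0.1151]
tool_rot: [[0.048, 0.999, -0.001], [0.999, -0.048, -0.001], [-0.001, -0.001, -1.0]]
ft_force: [-4.9, -1.4, 7.5]
grip_width: 0.0338
gripper_force: 39.9
```

```bash
python3 s.py
```

```text
12.75 [0.5976 0.0497 0.1151] yaw -0.04813244807007407 q [-6.5124 33.6338 77.3272 -0.0778 69.0695 -3.7269] F [-4.9165 -1.3844  7.514 ] T [-0.3632  0.8536  0.0064] 0.03382942251769669 39.87150192260742
```

Request:
{"name": "jog_arm", "arguments": {"hand": [0.03, 0.03, 0.03, 0.03, 0.03], "travel": [[0, 0, -0.0001], [0, 0, 0], [0, 0, 0], [0, 0, 0], [0, 0, 0]], "yaw": [-0.05, -0.05, -0.05, -0.05, -0.05]}}

```text
time_s: 13.38
position: [0.5973, 0.0498, 0.115]
tool_rot: [[0.294, 0.956, -0.001], [0.956, -0.294, -0.001], [-0.001, -0.001, -1.0]]
ft_force: [-5.8, -2.5, 7.9]
grip_width: 0.0338
gripper_force: 39.9
```

```bash
python3 s.py
```

```text
13.375 [0.5973 0.0498 0.115 ] yaw -0.2984802015898682 q [-6.5095 33.6321 77.3512 -0.079  69.0855 10.6203] F [-5.8344 -2.4605  7.8948] T [-0.3265  1.0084  0.0755] 0.03379594930088946 39.91711735725403
```

Request:
{"name": "jog_arm", "arguments": {"hand": [0.03, 0.03, 0.03, 0.03, 0.03], "travel": [[-0.0005, -0.0002, -0.0001], [0, 0, 0], [0, 0, 0], [0, 0, 0], [0, 0, 0]], "yaw": [-0.05, -0.05, -0.05, -0.05, -0.05]}}

```text
time_s: 14.0
position: [0.597, 0.0499, 0.1149]
tool_rot: [[0.521, 0.853, -0.001], [0.853, -0.521, -0.001], [-0.001, -0.0, -1.0]]
ft_force: [-5.3, -0.7, 7.3]
grip_width: 0.0338
gripper_force: 39.9
```

```bash
python3 s.py
```

```text
14.0 [0.597  0.0499 0.1149] yaw -0.5483976043590315 q [-6.5184 33.5986 77.4386 -0.047  69.0101 24.9193] F [-5.3302 -0.7323  7.2676] T [-0.0771  0.8989  0.0384] 0.03376456714626061 39.86217141151428
```

Request:
{"name": "jog_arm", "arguments": {"hand": [0.03, 0.03, 0.03, 0.03, 0.03], "travel": [[0, 0, -0.0001], [0, 0, 0], [0, 0, 0], [0, 0, 0], [0, 0, 0]], "yaw": [-0.05, -0.05, -0.05, -0.05, -0.05]}}

```text
time_s: 14.62
position: [0.5968, 0.05, 0.1147]
tool_rot: [[0.716, 0.698, -0.002], [0.698, -0.716, -0.0], [-0.001, -0.001, -1.0]]
ft_force: [-6.8, -0.2, 8.1]
grip_width: 0.0339
gripper_force: 39.9
```

```bash
python3 s.py
```

```text
14.625 [0.5968 0.05   0.1147] yaw -0.7984534777988077 q [-6.5123 33.6037 77.4624 -0.029  69.0186 39.2461] F [-6.8151 -0.184   8.1169] T [0.0557 0.9883 0.0145] 0.03393299872397466 39.87920165061951
```

Request:
{"name": "jog_arm", "arguments": {"hand": [0.03, 0.03, 0.03, 0.03, 0.03], "travel": [[-0.0006, 0, -0.0001], [0, 0, 0], [0, 0, 0], [0, 0, 0], [0, 0, 0]], "yaw": [-0.05, -0.05, -0.05, -0.05, -0.05]}}

```text
time_s: 15.25
position: [0.5965, 0.0502, 0.1147]
tool_rot: [[0.867, 0.499, -0.001], [0.499, -0.867, 0.0], [-0.001, -0.0, -1.0]]
ft_force: [-4.2, 1.0, 8.6]
grip_width: 0.0338
gripper_force: 39.8
```

```bash
python3 s.py
```

```text
15.25 [0.5965 0.0502 0.1147] yaw -1.0483639252468906 q [-6.5059 33.5661 77.5548  0.0008 68.9182 53.5607] F [-4.1905  1.0236  8.6233] T [0.2255 0.7781 0.0097] 0.03380087720140105 39.82239603996277
```

Request:
{"name": "jog_arm", "arguments": {"hand": [0.03, 0.03, 0.03, 0.03, 0.03], "travel": [[0, 0, -0.0001], [0, 0, 0], [0, 0, 0], [0, 0, 0], [0, 0, 0]], "yaw": [-0.05, -0.05, -0.05, -0.05, -0.05]}}

```text
time_s: 15.88
position: [0.5964, 0.0505, 0.1145]
tool_rot: [[0.963, 0.269, -0.001], [0.269, -0.963, 0.001], [-0.001, -0.001, -1.0]]
ft_force: [-5.4, 3.1, 7.7]
grip_width: 0.0336
gripper_force: 39.8
```

```bash
python3 s.py
```

```text
15.875 [0.5964 0.0505 0.1145] yaw -1.298305611058471 q [-6.492  33.5722 77.5682  0.0249 68.9137 67.8864] F [-5.3579  3.1185  7.7318] T [0.4621 0.8183 0.0571] 0.03363758696480879 39.823100566864014
```

Request:
{"name": "jog_arm", "arguments": {"hand": [0.03, 0.03, 0.03, 0.03, 0.03], "travel": [[-0.0003, 0.0003, -0.0001], [0, 0, 0], [0, 0, 0], [0, 0, 0], [0, 0, 0]], "yaw": [-0.05, -0.05, -0.05, -0.05, -0.05]}}

```text
time_s: 16.5
position: [0.5963, 0.0508, 0.1145]
tool_rot: [[1.0, 0.022, -0.0], [0.022, -1.0, 0.001], [-0.0, -0.001, -1.0]]
ft_force: [-4.2, 3.2, 6.7]
grip_width: 0.0338
gripper_force: 39.8
```

```bash
python3 s.py
```

```text
16.5 [0.5963 0.0508 0.1145] yaw -1.5483395960820265 q [-6.464  33.5561 77.6094  0.0339 68.852  82.237 ] F [-4.223   3.1865  6.7419] T [0.5515 0.5837 0.0854] 0.03380971721572022 39.79375898838043
```

Request:
{"name": "jog_arm", "arguments": {"hand": [0.03, 0.03, 0.03, 0.03, 0.03], "travel": [[0, 0, -0.0001], [0, 0, 0], [0, 0, 0], [0, 0, 0], [0, 0, 0]], "yaw": [-0.04, -0.04, -0.04, -0.04, -0.04]}}

```text
time_s: 17.12
position: [0.5968, 0.0509, 0.1144]
tool_rot: [[0.985, -0.175, 0.001], [-0.175, -0.985, 0.0], [0.001, -0.001, -1.0]]
ft_force: [-1.9, 3.6, 4.7]
grip_width: 0.0334
gripper_force: 39.6
```

```bash
python3 s.py;  python3 - <<'E'
from h import *
import cv2
im=env.get_image("wrist")
cv2.imwrite("pics/w4.png",cv2.resize(im[200:400,180:380,::-1],(600,600),interpolation=cv2.INTER_CUBIC))
E
```

```text
17.125 [0.5968 0.0509 0.1144] yaw -1.746767633049963 q [-6.4492 33.5765 77.5889  0.0325 68.771  93.6215] F [-1.9087  3.581   4.6611] T [0.6982 0.289  0.7155] 0.0333975412990318 39.58091855049133
```

View pics/w4.png

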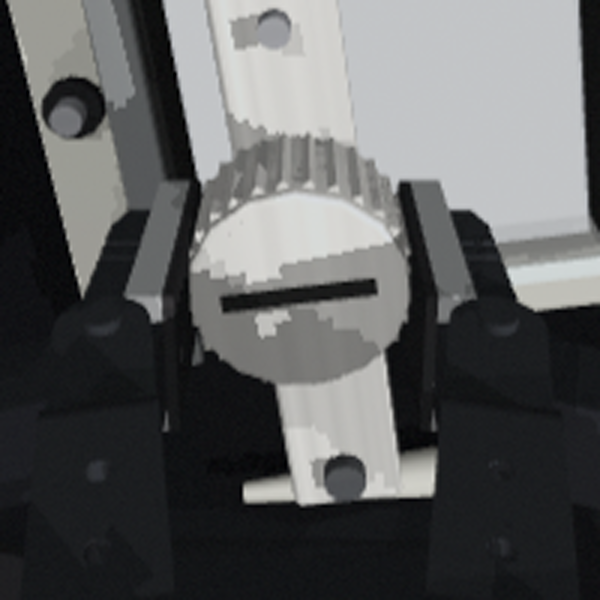

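Wrist torque about z jumped to 0.72 N m (friction alone gave under 0.1), so the screw has stopped. In the crop the slot runs from (220,304) to (377,286). I'll measure the slot's angle numerically to correct for any slip in the grip.

```bash
cat > slot.py <<'E'
from h import *
import cv2,sys
o=env.observe(); im=env.get_image("wrist"); c,R,p=wristcal(o)
g=cv2.cvtColor(im,cv2.COLOR_RGB2GRAY)
m=np.zeros_like(g); cv2.ellipse(m,(280,295),(30,24),0,0,360,255,-1)
k=((g<70)&(m>0)).astype(np.uint8); n,l,s,_=cv2.connectedComponentsWithStats(k)
i=1+np.argmax(s[1:,4]); ys,xs=np.nonzero(l==i)
z=float(sys.argv[1])
P=np.array([ray(c,x,y,z,R,p)[:2] for x,y in zip(xs,ys)])
w,V=np.linalg.eigh(np.cov(P.T)); a=np.degrees(np.arctan2(V[1,1],V[0,1]))%180
yaw=np.degrees(np.arctan2(R[1,1],R[0,1]))
print("n",len(xs),"bbox",s[i],"len",4*np.sqrt(w),"ctr",P.mean(0),"slot deg",a,"yaw",yaw,"rel",(a-yaw+90)%180-90)
E
python3 slot.py 0.12; python3 s.py
```

```text
n 274 bbox [253 293  53  11 274] len [0.0033 0.0279] ctr [0.5976 0.0502] slot deg 87.76496457058933 yaw 169.85050301055628 rel -82.08553843996695
17.225 [0.5967 0.0509 0.1144] yaw -1.74601514851564 q [-6.447  33.5802 77.5852  0.0306 68.7808 93.5813] F [-2.1587  4.1397  5.0028] T [0.5665 0.1592 0.6082] 0.033745998382218985 39.742469787597656
```

Request:
{"name": "jog_arm", "arguments": {"hand": [0.03, 0.03, 0.03, 0.03, 0.03], "travel": [[0, 0, 0], [0, 0, 0], [0, 0, 0], [0, 0, 0], [0, 0, 0]], "yaw": [-0.02, -0.02, 0, 0, 0]}}

```text
time_s: 17.85
position: [0.5963, 0.0511, 0.1143]
tool_rot: [[0.977, -0.212, -0.0], [-0.212, -0.977, 0.001], [-0.0, -0.0, -1.0]]
ft_force: [-3.1, 3.8, 6.1]
grip_width: 0.0339
gripper_force: 39.9
```

```bash
python3 slot.py 0.12; python3 s.py
```

```text
n 274 bbox [253 292  53  12 274] len [0.0032 0.0279] ctr [0.5976 0.0502] slot deg 87.52881434430027 yaw 167.77694501503558 rel -80.2481306707353
17.9 [0.5963 0.0511 0.1143] yaw -1.784452787356687 q [-6.4378 33.5732 77.6111  0.032  68.828  95.7922] F [-2.8088  3.4486  6.7688] T [0.7526 0.4923 0.9445] 0.033555693899938205 39.871591329574585
```

The screw is seated: the slot stays at about 87.5° while the tool slips past it. Now I'll back off a quarter turn, aiming for the slot at about 177.5°.

Request:
{"name": "jog_arm", "arguments": {"hand": [0.03, 0.03, 0.03, 0.03, 0.03], "travel": [[0, 0, 0.0001], [0, 0, 0.0001], [0, 0, 0.0001], [0, 0, 0], [0, 0, 0.0001]], "yaw": [0.1, 0.15, 0.15, 0.15, 0.15]}}

```text
time_s: 18.52
position: [0.5964, 0.0504, 0.1147]
tool_rot: [[0.883, 0.47, 0.0], [0.47, -0.883, -0.0], [-0.0, 0.0, -1.0]]
ft_force: [-2.9, 0.1, 6.3]
grip_width: 0.0337
gripper_force: 39.8
```

Request:
{"name": "jog_arm", "arguments": {"hand": [0.03, 0.03, 0.03, 0.03, 0.03], "travel": [[0, 0, 0.0001], [0, 0, 0.0001], [0, 0, 0.0001], [0, 0, 0], [0, 0, 0]], "yaw": [0.15, 0.15, 0.15, 0.15, 0.1]}}

```text
time_s: 19.15
position: [0.5969, 0.0499, 0.115]
tool_rot: [[0.374, 0.927, 0.001], [0.927, -0.374, -0.001], [-0.0, 0.001, -1.0]]
ft_force: [-0.0, -0.6, 4.7]
grip_width: 0.0335
gripper_force: 39.7
```

Request:
{"name": "jog_arm", "arguments": {"hand": [0.03, 0.03, 0.03, 0.03, 0.03], "travel": [[0, 0, 0], [0, 0, 0], [0, 0, 0], [0, 0, 0], [0, 0, 0]], "yaw": [0.1, 0.071, 0, 0, 0]}}

```text
time_s: 19.77
position: [0.5972, 0.0498, 0.1151]
tool_rot: [[0.214, 0.977, 0.002], [0.977, -0.214, -0.001], [-0.001, 0.002, -1.0]]
ft_force: [-0.7, -0.6, 5.1]
grip_width: 0.0339
gripper_force: 39.7
```

```bash
python3 slot.py 0.1207; python3 s.py
```

```text
n 234 bbox [255 292  51  11 234] len [0.0028 0.0274] ctr [0.5981 0.0495] slot deg 176.4526561715691 yaw -102.40423416802206 rel -81.14310966040887
19.825 [0.5971 0.0498 0.1151] yaw -0.21582623861504666 q [-6.5195 33.5466 77.5096 -0.0515 68.8398  5.865 ] F [-0.0622 -1.0378  4.6629] T [-0.1814  0.1114  0.0557] 0.03369304111166674 39.70514953136444
```

Request:
{"name": "jog_arm", "arguments": {"hand": [0.03, 0.03, 0.03, 0.03, 0.03], "travel": [[0, 0, 0], [0, 0, 0], [0, 0, 0], [0, 0, 0], [0, 0, 0]], "yaw": [0.018, 0, 0, 0, 0]}}

```text
time_s: 20.45
position: [0.5972, 0.0498, 0.1151]
tool_rot: [[0.197, 0.98, 0.002], [0.98, -0.197, -0.001], [-0.001, 0.002, -1.0]]
ft_force: [1.2, -0.9, 4.5]
grip_width: 0.0335
gripper_force: 39.7
```

```bash
python3 slot.py 0.1207; python3 s.py
python3 - <<'E'
from h import *
import cv2
a=env.get_image("side")[130:290,190:370,::-1]
cv2.imwrite("pics/s2.png",cv2.resize(a,(675,600),interpolation=cv2.INTER_CUBIC))
E
```

```text
n 234 bbox [255 292  51  11 234] len [0.0028 0.0273] ctr [0.5981 0.0495] slot deg 177.59587823952978 yaw -101.37269676179893 rel -81.0314249986713
20.5 [0.5972 0.0498 0.1151] yaw -0.19776265667593543 q [-6.5186 33.5473 77.5081 -0.0542 68.8385  4.832 ] F [-0.6837 -1.2437  5.2707] T [-0.1635  0.0186  0.0428] 0.03339988029875329 39.71100389957428
```

View pics/s2.png

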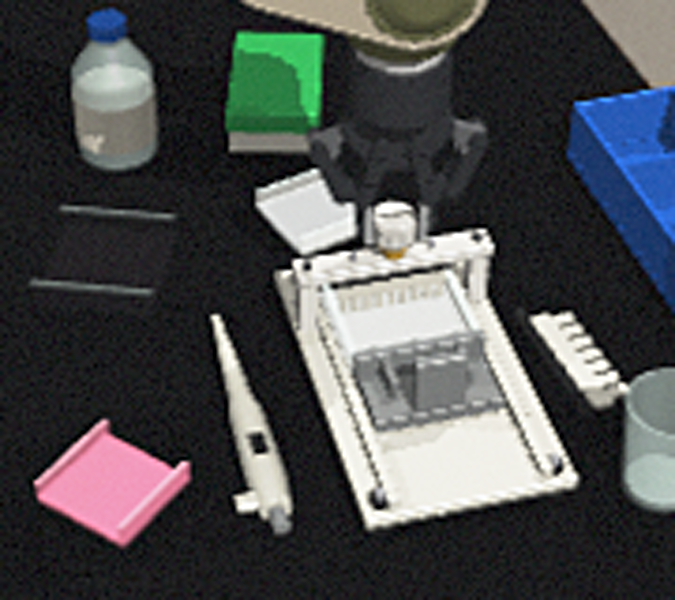

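The side view shows the dam closed against the tray at (430,375), the head held at (395,228), and nothing else on the bench moved. The slot is 90° from the seat, so I'm handing the job in.

```bash
python3 -c "
from rig import env
print(env.close_job())"
```

```text
the job is handed in; nothing more can be done
None
```

The job is handed in: the dam is closed with the tray pressed home (about 22 N at the stop), and the comb screw was seated, backed off a measured quarter turn (about 90° by its slot) and is still held in the gripper.

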